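# Work the mini washer with its fold-out crank and fold the grip away

## Task

Give the soaking load in the hand-crank mini washer a stir: swing the folded crank grip up until it stands fully upright, turn the crank at least three full turns clockwise seen from above with the grip kept upright, then fold the grip back down flat onto the crank arm and let go. Leave the bowl, brush, chew ball and pellet dispenser where they stand.

Things in the scene. Friction and masses are not known exactly. Their poses are not given: they have to be found in the camera images.
- tub: Hand-crank mini washer, held fast by suction feet: round white tub, 254 mm across at the rim, blue lid clips left and right (266 mm over them), drain tap at its foot. Origin on the shelf under its centre; -x axis towards the tap. Rim, clips and lid lie at most 181 mm above the shelf.
- lid: Round grey lid of the washer, 248 mm across, fixed. Origin at the centre of its underside, 160 mm above the shelf. In its middle a white gearbox disc, 108 mm across, top 187 mm above the shelf; the crank turns above that.
- axis (a point): Point on the crank's vertical turning axis, in the middle of the lid, at the height of the grip's hinge pin, 216 mm above the shelf; z up. It stays put while the crank turns. The steel crank arm is a flat level bar 16 mm wide and 8 mm thick, top 205 mm above the shelf, from 8 mm behind the axis to 74 mm beyond it; its round hub is 30 mm across.
- hinge (a point): Hinge pin of the folding grip, at the outer end of the crank arm, 70 mm from the axis and 11 mm above the arm's top. Goes round with the crank. x axis outward along the arm, y axis along the pin (level, square to the arm), z up. Two steel lugs stand round the pin, together 22 mm wide across the arm (pin ends 26 mm), to 6 mm above it.
- grip_mid (a point): Middle of the orange grip, 37 mm from the hinge pin: a round sleeve, 20 mm diameter, 12 to 62 mm from the pin. Folded, it lies level on the arm, pointing from the pin inward to the axis; unfolded, it stands straight up, its end 278 mm above the shelf. The sleeve spins freely on its spindle, so it can be held without turning the hand as the crank goes round.
- crank (a joint): Angle of the crank in rad, 0 at the start whichever way the arm points then, growing clockwise seen from above; 6.283 is one full turn. It turns without end, has a drag of about 0.2 N m and stays where it is left.
- grip (a joint): Fold angle of the grip in rad: 0 folded flat on the arm, 1.571 standing upright against its stop. A stiff hinge (about 0.06 N m): the grip stays where it is left, but pulling it towards the crank's axis by its end folds it down again.
- bowl_mid (a point): Stainless steel bowl, 124 mm across, 50 mm high; point at its middle, half-way up. Bystander.
- brush_mid (a point): Blue plastic brush lying bristles down, 160 by 52 mm, 34 mm high; x axis along it towards the bristle head; point at its middle, half-way up. Bystander.
- ball_mid (a point): Round wicker chew ball, about 77 mm across; point at its centre. Bystander.
- dispenser_mid (a point): Sealed pellet dispenser: upright box with a green cap and a green push plate, 105 by 90 mm, 227 mm high; point at its middle, 110 mm up. Bystander.

How it is judged:
By the outcome, as a careful person would: the job done as asked, in the order asked, and still so for the second after the job is handed in, with the robot touching nothing.
It also fails if it takes over 72 s, if anything falls off the work surface, if the arm or the gripper's body presses on something with over 40 N, if the wrist force passes 120 N, or if a joint passes its speed limit or range.

## Robot

A 6-joint arm with a two-finger parallel gripper is mounted at the origin on the work surface. World frame = base frame: x ahead of the robot, y to its left, z up, the work surface at z = 0. Lengths are in m, angles in rad, forces in N, time in s.
With the tool pointing down it reaches from about 0.3 to 0.875 m from the base axis. Payload 6.4 kg.
Tool frame: the origin (TCP) lies between the finger pads; the fingertips stand 11 mm ahead of it and the grasp point (between the pads) lies 8 mm behind it (ctrl.tcp_to_tips is the y of the fingertips in the tool frame, in m); y points along the fingers, x is the direction in which the jaws open and shut, and the axes are right-handed (so a half turn about y gives the same grasp; the last joint's range is limited). The gripper opens to 85 mm and grips with 20 to 120 N. Pads are 22 mm wide; open, the fingers measure 114 mm over their backs; the gripper's body (76 mm by 85 mm) begins 54 mm behind the grasp point. The pads swing forward as they close: fully open they stand 13 mm farther back than shut.
Start: joints at [-1.512, 0.181, 1.607, -0, 1.354, -0.206], TCP at [0.151, -0.555, 0.242] pointing down, gripper open.
Joint ranges: [-2.99, 2.99], [-0.89, 2.07], [0.3, 2.58], [-1.14, 4.28], [0, 2.63], [-3.12, 3.12]. Speed limits (rad/s): [2.57, 2.57, 3.01, 3.14, 3.14, 3.14].

## Interface

Orientations are given as a unit quaternion [w, x, y, z].
In Python, from bench import ctrl gives the robot as it stands.
- The arm moves only by the tool apply_moves, never from a script. Its argument "plan" is text: rows parted by semicolons, each of 7 numbers parted by spaces: the shift along the tool's x, y, z each as a share of 0.05 m, from -1 to 1, then the turn, a rotation vector about the tool's x, y, z each as a share of 0.12 rad, from -1 to 1, then the opening, from 0 (shut) to 1 (fully open). In form: dx dy dz wx wy wz claw; .... A call has exactly 5 rows; each row shifts and turns the commanded pose from where the row before left it, along the tool's axes as they then stand; what a row does not reach is not made up. A row lasts 1/10 s, in which the tool goes at most 50 mm and 8.59 degrees, less where a joint would pass 70% of its speed; a pose out of reach is approached as far as the arm can. A call with a number of a shift or a turn outside -1 to 1 is refused whole. A call with a gripper value outside its range is refused whole. The fingers move at their own pace and stop on an object; the grip force is fixed at half the most. Time passes only in rows, so rows that do not move let the fingers close, or fill a call up. It gives the time, the measured TCP pose, the force and the opening at its end, in the units of the state.
- ctrl.get_obs(): the state, without advancing time (a new reading comes with each control period).
- ctrl.camera(name): name is "scene" or "top"; returns the picture (384x512x3 uint8, red, green, blue); there is no depth.
- ctrl.get_calibration(name): a dict with "intrinsics" (3x3 intrinsics, pixels), "R" (3x3) and "t" (3): a world point X has camera coordinates R X + t. Camera axes: x right, y down, z forward; pixel columns grow to the right and rows downward; lengths in m; the calibration is good to about 2 mm. A picture is of the moment at which its call begins. get_calibration takes no time and is no camera call.
- ctrl.hand_in(): hands the job in, once; it reports no verdict.
Trained networks look in the newest picture that a camera, given by its name, has taken for a name from the list of things; names that differ only in an ending like _2 or _b are one class to them, and where a whole thing is asked for, a point or a joint stands for the part that bears it (a point fixed in the world has none). Each returns a list of dicts, best first, with "score" (0 to 1); they miss things now and then, are a little off and sometimes report something else, mostly with a low value. They report only what shows in the picture. A call takes as long as a camera call.
- ctrl.recognise(camera, target): "point" ([x, y, z] in m, in world coordinates, good to about 4 mm: the middle of the surface that is visible of it).
The state is a dict: "time_s": time; "q": joint angles; "dq": joint speeds; "joint_efforts": joint torques, N m; "eef_pos": TCP position; "eef_rot": TCP orientation; "wrist_force": force on the tool from outside, world axes, zero at the start; "torque": the same for the moment, N m; "opening": opening from 0.0 (shut) to 1.0 (fully open).
Only numpy, scipy, OpenCV 4.12 (cv2) and the standard library are available. Lean on these libraries where they do the work, as an engineer would, in place of code of your own. Each camera call takes 0.05 s, during which the arm holds its last target.

## Working session

There is one attempt and no reset: what is moved stays moved. The work goes in short steps, Python scripts to look and compute and a tool call to move; the robot and the scene stay as the last step left them, time stands still between calls to the robot, and variables do not carry over. Pictures are saved under pics/ and viewed, and the job is handed in when it is done.

Besides the shell and the picture viewer there is one more tool, called after "Emit:" in YAML: its name, and indented under it one key for each argument. apply_moves: Moves the arm, as the interface text tells. Shift numbers are shares of 0.05 m and turn numbers shares of 0.12 rad, none past 1 either way. Its arguments: {"type":"object","properties":{"plan":{"type":"string"}},"required":["plan"]}

```bash
ls; mkdir -p pics
python3 - <<'E'
from bench import ctrl
import cv2,numpy as np
o=ctrl.get_obs();print({k:np.round(v,4).tolist() for k,v in o.items()})
print(ctrl.tcp_to_tips)
for c in("scene","top"):
    im=ctrl.camera(c);cv2.imwrite(f"pics/{c}0.png",im[:,:,::-1])
    k=ctrl.get_calibration(c);print(c,{a:np.round(b,4).tolist() for a,b in k.items()})
    for t in("hinge","grip_mid","lid","axis","crank","dispenser_mid","ball_mid","bowl_mid","tub","brush_mid"):
        try:
            print(t,[(np.round(r["point"],4).tolist(),round(r["score"],2)) for r in ctrl.recognise(c,t)][:3])
        except Exception as e: print(t,e)
E
```

```text
pics
{'time_s': 0.0, 'q': [-1.5123, 0.1816, 1.608, -0.0, 1.3538, -0.2063], 'dq': [-0.001, -0.0004, -0.0007, -0.0014, -0.0017, 0.0002], 'joint_efforts': [0.0006, -44.487, -35.1338, -0.0001, 0.0092, 0.0], 'eef_pos': [0.1505, -0.5544, 0.2413], 'eef_rot': [0.5621, -0.5611, 0.4301, -0.4292], 'wrist_force': [-0.0529, -0.0785, -0.3043], 'torque': [-0.0122, -0.0387, -0.0581], 'opening': 1.001}
0.011
scene {'intrinsics': [[361.6754, 0.0, 252.7021], [0.0, 361.6754, 192.0049], [0.0, 0.0, 1.0]], 'R': [[-0.874, 0.4858, -0.0111], [0.421, 0.7457, -0.5164], [-0.2426, -0.456, -0.8563]], 't': [0.4687, -0.1445, 1.4005]}
hinge [([0.5233, 0.0539, 0.2212], 0.66)]
grip_mid [([0.5216, 0.0545, 0.2255], 0.63), ([0.4207, -0.3708, 0.0573], 0.22)]
lid [([0.5388, 0.0322, 0.1712], 0.77)]
axis [([0.5376, 0.0293, 0.1799], 0.76)]
crank [([0.5242, 0.0517, 0.22], 0.5)]
dispenser_mid [([0.6324, -0.3418, 0.163], 0.58)]
ball_mid [([0.425, -0.3678, 0.0548], 0.61)]
bowl_mid [([0.4093, 0.425, 0.0195], 0.74)]
tub [([0.5836, 0.115, 0.1099], 0.97), ([0.4218, -0.369, 0.0551], 0.68)]
brush_mid [([0.7188, 0.4085, 0.0357], 0.81)]
top {'intrinsics': [[479.4241, 0.0, 254.5062], [0.0, 479.4241, 183.4573], [0.0, 0.0, 1.0]], 'R': [[-0.0021, -0.9999, 0.0144], [-0.9909, 0.0001, -0.135], [0.135, -0.0146, -0.9907]], 't': [-0.0087, 0.5362, 1.6517]}
hinge [([0.5207, 0.0376, 0.225], 0.58)]
grip_mid []
lid [([0.5237, 0.0123, 0.1782], 0.83)]
axis [([0.5239, 0.0141, 0.1755], 0.81)]
crank [([0.5179, 0.0355, 0.2215], 0.6), ([0.4189, 0.4369, 0.0189], 0.53)]
dispenser_mid [([0.6098, -0.3673, 0.218], 0.85), ([0.5201, 0.0515, 0.2197], 0.36)]
ball_mid [([0.4174, -0.3721, 0.0658], 0.7)]
bowl_mid [([0.4182, 0.439, 0.0174], 0.69), ([0.5227, 0.0363, 0.227], 0.59), ([0.4632, 0.0479, 0.1626], 0.37)]
tub [([0.4625, 0.0436, 0.1614], 0.58)]
brush_mid [([0.712, 0.4062, 0.0352], 0.78)]
```

Run:
```python
import cv2
a=cv2.imread("pics/top0.png");b=cv2.imread("pics/scene0.png")
cv2.imwrite("pics/top_c.png",cv2.resize(a[100:280,150:350],None,fx=3.3,fy=3.3,interpolation=2)[:600])
cv2.imwrite("pics/scene_c.png",cv2.resize(b[100:280,150:350],None,fx=3.3,fy=3.3,interpolation=2)[:600])
```

```text
(no output)
```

View pics/top0.png

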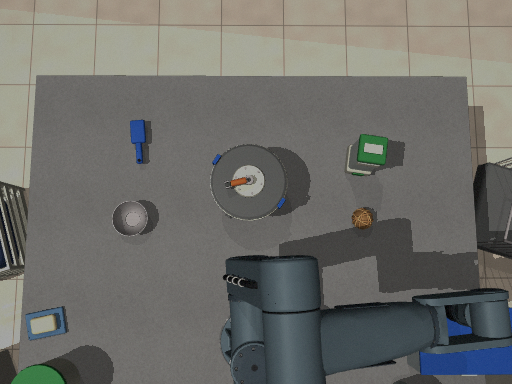

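View pics/scene0.png

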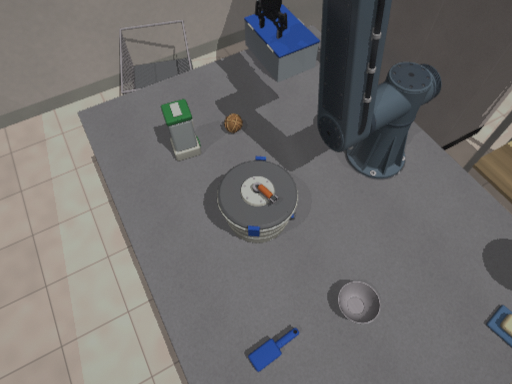

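View pics/top_c.png

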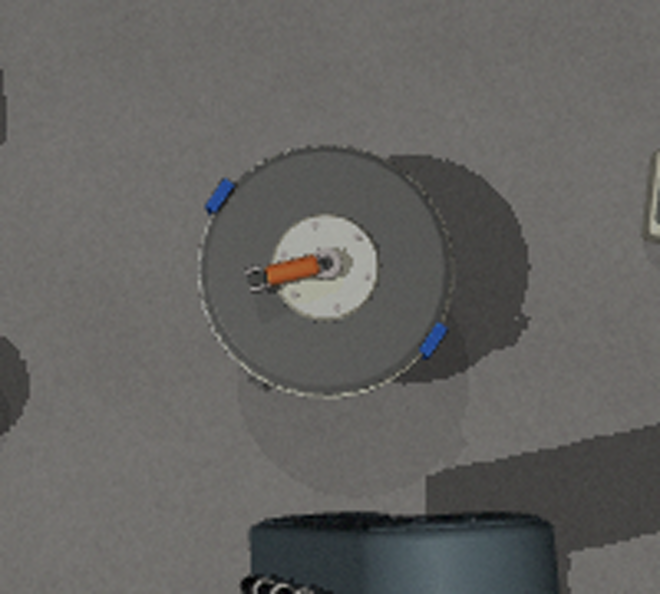

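View pics/scene_c.png

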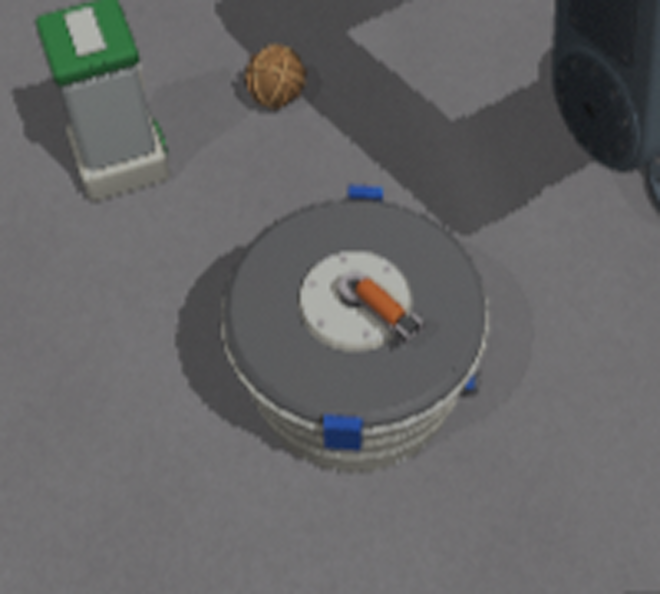

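The top view shows the lid centred near (248,181), with the hinge lugs at (228,184) on the left and the orange grip pointing in to the hub. The scene view agrees. Next I'll measure the axis and the arm direction.

```bash
cat > loc.py <<'E'
import cv2,numpy as np
from bench import ctrl
def back(c,uv,z):
    k=ctrl.get_calibration(c);K=np.array(k["intrinsics"]);R=np.array(k["R"]);t=np.array(k["t"])
    d=R.T@np.linalg.inv(K)@np.array([uv[0],uv[1],1.]);o=-R.T@t
    return o+d*(z-o[2])/d[2]
def proj(c,X):
    k=ctrl.get_calibration(c);K=np.array(k["intrinsics"]);p=K@(np.array(k["R"])@np.array(X)+np.array(k["t"]));return p[:2]/p[2]
def biggest(m):
    n,l,s,c=cv2.connectedComponentsWithStats(m.astype(np.uint8));i=1+np.argmax(s[1:,4]);return l==i
E
python3 - <<'E'
from loc import *
for c,roi in(("top",(140,225,205,295)),("scene",(155,245,212,305))):
    im=cv2.imread(f"pics/{c}0.png").astype(int);b,g,r=im[...,0],im[...,1],im[...,2]
    M=np.zeros(b.shape,bool);M[roi[0]:roi[1],roi[2]:roi[3]]=1
    org=biggest(M&(r-b>70))
    ys,xs=np.nonzero(org);p=np.array([xs.mean(),ys.mean()]);print(c,"orange",org.sum(),p,back(c,p,.216))
    pts=np.c_[xs,ys].astype(float);
    W=np.array([back(c,q,.216)[:2] for q in pts]);u,s,v=np.linalg.svd(W-W.mean(0));print(" dir",v[0],np.degrees(np.arctan2(v[0][1],v[0][0])),W@v[0]@[1]*0 if 0 else (np.ptp(W@v[0]),np.ptp(W@v[1])))
    wh=biggest(M&(np.minimum(np.minimum(r,g),b)>150)) 
    ys,xs=np.nonzero(wh)
    hull=cv2.convexHull(np.c_[xs,ys].astype(np.int32))
    e=cv2.fitEllipse(hull);print(" white",wh.sum(),e, back(c,e[0],.187))
E
```

```text
top orange 87 [238.10344828 181.36781609] [0.51840484 0.04494557 0.216     ]
 dir [ 0.23701788 -0.97150529] -76.28940007943355 (np.float64(0.04800875767402467), np.float64(0.017875066611608537))
 white 506 ((248.3900909423828, 180.31385803222656), (30.159900665283203, 30.31663703918457), 140.554931640625) [0.5258947 0.0125579 0.187    ]
scene orange 87 [264.71264368 190.63218391] [0.5181414  0.04534576 0.216     ]
 dir [-0.23000373  0.97318975] 103.29729108548077 (np.float64(0.050242284436844704), np.float64(0.01801098926386724))
 white 436 ((257.1844177246094, 190.13296508789062), (27.382949829101562, 32.16437911987305), 92.2392578125) [0.52798832 0.01748264 0.187     ]
```

```bash
cat > plan.py <<'E'
import numpy as np
from scipy.spatial.transform import Rotation as Ro, Slerp
from bench import ctrl
A=np.array([.526,.013,.216]);PHI=np.radians(103.4)
GP=np.array([0,-.008,0]) # grasp point in tool frame
def qR(q): return Ro.from_quat([q[1],q[2],q[3],q[0]])
def pose():
    o=ctrl.get_obs();return np.array(o["eef_pos"]),qR(o["eef_rot"])
def u(phi): return np.array([np.cos(phi),np.sin(phi),0])
def orient(alpha,phi,s):
    """tool y: down tilted alpha towards axis (inward); x = s*tangent"""
    y=-np.cos(alpha)*np.array([0,0,1])-np.sin(alpha)*u(phi)
    x=s*np.array([np.sin(phi),-np.cos(phi),0]);return Ro.from_matrix(np.c_[x,y,np.cross(x,y)])
def sleeve(theta,d,phi,axis=None):
    a=A if axis is None else axis
    return a+.07*u(phi)+d*(-u(phi)*np.cos(theta)+np.array([0,0,1])*np.sin(theta))
def tcp(gpt,R): return gpt-R.apply(GP)
def rows(targets,claw,p=None,R=None,dec=2):
    """targets: list of (p,R); prints rounded rows w/ error feed-forward, 5 per call"""
    if p is None: p,R=pose()
    out=[]
    for (tp,tR) in targets:
        d=R.inv().apply(tp-p)/.05; w=(R.inv()*tR).as_rotvec()/.12
        v=np.round(np.r_[d,w],dec)
        if abs(v).max()>1: print("OVER",v)
        v=np.clip(v,-1,1)+0.
        p=p+R.apply(v[:3]*.05);R=R*Ro.from_rotvec(v[3:]*.12)
        out.append(" ".join(f"{a:g}" for a in v)+f" {claw:g}")
    while len(out)%5: out.append(f"0 0 0 0 0 0 {claw:g}")
    for i in range(0,len(out),5): print("; ".join(out[i:i+5]))
    return p,R
def interp(p0,R0,p1,R1,n):
    s=Slerp([0,1],Ro.concatenate([R0,R1]));t=np.linspace(0,1,n+1)[1:]
    return [(p0+(p1-p0)*a,s(a)) for a in t]
def nneed(p0,R0,p1,R1,vmax=.04,wmax=.11):
    return int(np.ceil(max(np.linalg.norm(p1-p0)/vmax,(R0.inv()*R1).magnitude()/wmax)))
E
python3 - <<'E'
from plan import *
p,R=pose();print(R.as_matrix().round(3))
for s in(1,-1):
  for a in(-45,0,45):
    print(s,a,(R.inv()*orient(np.radians(a),PHI,s)).as_rotvec().round(2),np.degrees((R.inv()*orient(np.radians(a),PHI,s)).magnitude()))
E
```

```text
[[ 0.262 -0.     0.965]
 [-0.965 -0.     0.262]
 [ 0.    -1.    -0.   ]]
1 -45 [ 0.62 -1.45  0.6 ] 96.89694311993836
1 0 [ 0.   -1.54 -0.  ] 88.22962837735624
1 45 [-0.62 -1.45 -0.6 ] 96.89615199944804
-1 -45 [-0.61  1.51  0.63] 99.9515631280381
-1 0 [0.  1.6 0. ] 91.77037162791406
-1 45 [ 0.61  1.51 -0.63] 99.95163575018583
```

```bash
sed -i 's/-.008,0\]) #/-.005,0]) #/' plan.py
python3 - <<'E'
from plan import *
p,R=pose()
R1=orient(np.radians(-45),PHI,1); g=tcp(sleeve(0,.045,PHI),R1); p1=g-R1.apply([0,.1,0])
print("target",p1,g)
pm=np.array([.30,-.30,.36]);Rm=Slerp([0,1],Ro.concatenate([R,R1]))(.4)
n=nneed(p,R,pm,Rm);n2=nneed(pm,Rm,p1,R1);print(n,n2)
rows(interp(p,R,pm,Rm,n)+interp(pm,Rm,p1,R1,n2),.55)
E
```

```text
target [ 0.535774   -0.02802696  0.28317514] [0.51938695 0.04075868 0.21246447]
8 10
-0.52 -0.29 0.53 0.26 -0.61 0.25 0.55; -0.48 -0.27 0.57 0.26 -0.6 0.25 0.55; -0.45 -0.23 0.61 0.26 -0.61 0.25 0.55; -0.41 -0.19 0.66 0.26 -0.6 0.25 0.55; -0.37 -0.17 0.68 0.25 -0.61 0.25 0.55
-0.32 -0.13 0.72 0.26 -0.6 0.26 0.55; -0.27 -0.1 0.74 0.26 -0.61 0.25 0.55; -0.22 -0.07 0.76 0.26 -0.6 0.25 0.55; 0.04 0.36 0.64 0.31 -0.73 0.3 0.55; 0.1 0.38 0.62 0.31 -0.73 0.3 0.55
0.18 0.4 0.6 0.31 -0.72 0.3 0.55; 0.23 0.41 0.56 0.31 -0.73 0.3 0.55; 0.3 0.42 0.52 0.31 -0.73 0.3 0.55; 0.36 0.43 0.48 0.31 -0.72 0.3 0.55; 0.42 0.43 0.43 0.31 -0.73 0.3 0.55
0.46 0.43 0.37 0.31 -0.73 0.3 0.55; 0.51 0.43 0.32 0.31 -0.72 0.3 0.55; 0.55 0.42 0.25 0.31 -0.73 0.31 0.55; 0 0 0 0 0 0 0.55; 0 0 0 0 0 0 0.55
```

Emit:
apply_moves:
  plan: "-0.52 -0.29 0.53 0.26 -0.61 0.25 0.55; -0.48 -0.27 0.57 0.26 -0.6 0.25 0.55; -0.45 -0.23 0.61 0.26 -0.61 0.25 0.55; -0.41 -0.19 0.66 0.26 -0.6 0.25 0.55; -0.37 -0.17 0.68 0.25 -0.61 0.25 0.55"

```text
time_s: 1.6
eef_pos: [0.2443, -0.3944, 0.3167]
eef_rot: [0.703, -0.551, 0.327, -0.309]
wrist_force: [1.1, -0.9, 0.4]
opening: 0.546
```

Emit:
apply_moves:
  plan: "-0.32 -0.13 0.72 0.26 -0.6 0.26 0.55; -0.27 -0.1 0.74 0.26 -0.61 0.25 0.55; -0.22 -0.07 0.76 0.26 -0.6 0.25 0.55; 0.04 0.36 0.64 0.31 -0.73 0.3 0.55; 0.1 0.38 0.62 0.31 -0.73 0.3 0.55"

```text
time_s: 2.1
eef_pos: [0.3478, -0.2449, 0.3454]
eef_rot: [0.818, -0.513, 0.199, -0.165]
wrist_force: [0.4, -0.6, -0.6]
opening: 0.548
```

Emit:
apply_moves:
  plan: "0.18 0.4 0.6 0.31 -0.72 0.3 0.55; 0.23 0.41 0.56 0.31 -0.73 0.3 0.55; 0.3 0.42 0.52 0.31 -0.73 0.3 0.55; 0.36 0.43 0.48 0.31 -0.72 0.3 0.55; 0.42 0.43 0.43 0.31 -0.73 0.3 0.55"

```text
time_s: 2.6
eef_pos: [0.466, -0.1087, 0.3062]
eef_rot: [0.898, -0.438, 0.048, 0.006]
wrist_force: [1.0, -0.5, -0.1]
opening: 0.548
```

Emit:
apply_moves:
  plan: "0.46 0.43 0.37 0.31 -0.73 0.3 0.55; 0.51 0.43 0.32 0.31 -0.72 0.3 0.55; 0.55 0.42 0.25 0.31 -0.73 0.31 0.55; 0 0 0 0 0 0 0.55; 0 0 0 0 0 0 0.55"

```text
time_s: 3.1
eef_pos: [0.5355, -0.0275, 0.2823]
eef_rot: [0.917, -0.38, -0.044, 0.109]
wrist_force: [0.2, 0.1, 0.2]
opening: 0.55
```

```bash
cat > look.py <<'E'
import sys,cv2,numpy as np
from loc import *
def shot(n):
    o=[]
    for c,(r0,r1,c0,c1) in(("top",(100,260,160,340)),("scene",(100,260,180,360))):
        im=ctrl.camera(c)[:,:,::-1];o.append(cv2.resize(im[r0:r1,c0:c1],None,fx=2.2,fy=2.2,interpolation=2))
    cv2.imwrite(f"pics/{n}.png",np.hstack(o))
E
python3 - <<'E'
from plan import *; from look import shot
shot("a1");print(np.round(ctrl.get_obs()["q"],3))
p,R=pose();R1=orient(np.radians(-45),PHI,1); g=tcp(sleeve(0,.045,PHI),R1)
rows(interp(p,R,g,R1,5),.55)
E
```

```text
[-0.576  0.351  1.498  0.535  1.873 -0.802]
0 0.4 0 0 0 0 0.55; 0 0.4 0 0 0 0 0.55; 0.01 0.41 0 0.01 0 0 0.55; 0 0.4 0.01 0 -0.01 0 0.55; 0 0.4 0 0 0 0 0.55
```

View pics/a1.png

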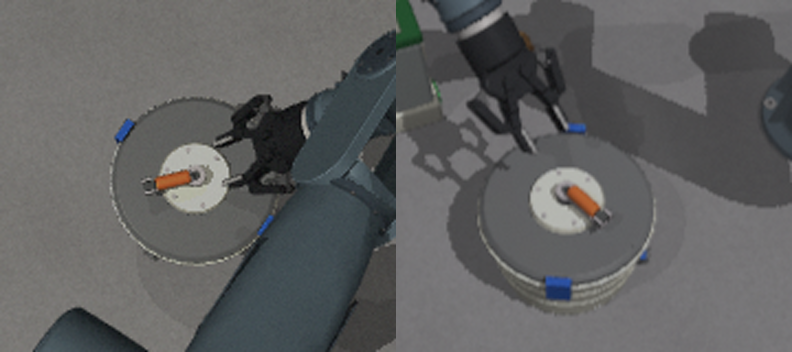

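The jaws straddle the grip's line, and the grip lies at (172,180) in the left half. I'll move in next.

Emit:
apply_moves:
  plan: "0 0.4 0 0 0 0 0.55; 0 0.4 0 0 0 0 0.55; 0.01 0.41 0 0.01 0 0 0.55; 0 0.4 0.01 0 -0.01 0 0.55; 0 0.4 0 0 0 0 0.55"

```text
time_s: 3.7
eef_pos: [0.5194, 0.0406, 0.2128]
eef_rot: [0.917, -0.381, -0.045, 0.107]
wrist_force: [-0.5, -1.0, -0.3]
opening: 0.545
```

Run:
```python
from plan import *; from look import shot
shot("a2");o=ctrl.get_obs();print(o["wrist_force"])
p,R=pose();R1=orient(np.radians(-45),PHI,1); g=tcp(sleeve(0,.045,PHI),R1);print(p-g)
```

```text
[ 0.42188384 -1.10902277 -0.0656213 ]
[-0.00145408  0.00118849 -0.00074091]
```

View pics/a2.png

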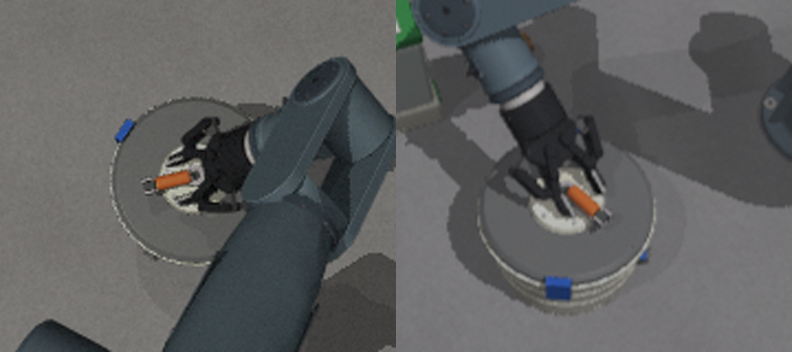

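The fingers straddle the sleeve evenly. Closing.

Emit:
apply_moves:
  plan: "0 0 0 0 0 0 0; 0 0 0 0 0 0 0; 0 0 0 0 0 0 0; 0 0 0 0 0 0 0; 0 0 0 0 0 0 0"

```text
time_s: 4.3
eef_pos: [0.5216, 0.04, 0.2138]
eef_rot: [0.917, -0.381, -0.047, 0.106]
wrist_force: [5.3, -0.4, 0.6]
opening: 0.216
```

Run:
```python
from plan import *; from look import shot
shot("a3");o=ctrl.get_obs();print(o["wrist_force"],o["torque"],o["opening"],o["eef_pos"])
p,R=pose()
H=A+.07*u(PHI)
# rigid rotation about hinge: inward->up
ax=np.cross(-u(PHI),[0,0,1.])
T=[]
for i in range(1,16):
    Q=Ro.from_rotvec(ax*np.radians(6)*i); T.append((H+Q.apply(p-H),Q*R))
rows(T,0)
```

```text
[4.97225237 0.07005773 0.1984249 ] [-0.23682078 -0.67996761 -0.4172266 ] 0.21274349374042656 [0.5215705  0.03998904 0.21375947]
0 -0.06 0.06 -0.87 0 0 0; 0 -0.07 0.07 -0.88 -0.01 0 0; 0 -0.06 0.06 -0.87 0 0.01 0; 0 -0.06 0.06 -0.87 -0.01 0 0; 0 -0.07 0.07 -0.87 0 0 0
0 -0.06 0.06 -0.88 0 0 0; 0 -0.06 0.06 -0.87 -0.01 0.01 0; 0 -0.07 0.06 -0.87 0 0 0; 0 -0.06 0.07 -0.87 0 0 0; 0 -0.06 0.06 -0.88 -0.01 0 0
0 -0.07 0.06 -0.87 0 0 0; 0.01 -0.06 0.07 -0.87 -0.01 0.01 0; 0 -0.07 0.06 -0.87 0 0 0; 0 -0.06 0.06 -0.88 0 0 0; 0 -0.06 0.07 -0.87 -0.01 0 0
```

View pics/a3.png

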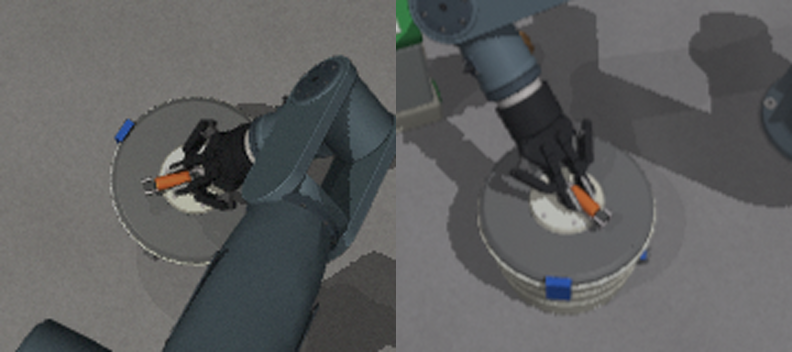

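Emit:
apply_moves:
  plan: "0 -0.06 0.06 -0.87 0 0 0; 0 -0.07 0.07 -0.88 -0.01 0 0; 0 -0.06 0.06 -0.87 0 0.01 0; 0 -0.06 0.06 -0.87 -0.01 0 0; 0 -0.07 0.07 -0.87 0 0 0"

```text
time_s: 4.9
eef_pos: [0.5204, 0.0445, 0.2362]
eef_rot: [0.786, -0.607, -0.074, 0.091]
wrist_force: [4.1, 1.2, -6.4]
opening: 0.214
```

Run:
```python
from plan import *; from look import shot
shot("a4");o=ctrl.get_obs();print(o["wrist_force"],o["torque"],o["opening"],o["eef_pos"],np.round(o["q"],2))
p,R=pose();print("grasp pt in sleeve frame:",p+R.apply(GP)-(A+.07*u(PHI)), np.degrees(np.arcsin(-R.as_matrix()[:,1]@u(PHI))))
```

```text
[ 7.16032604 -5.69140056 -2.23022379] [-1.38850204 -1.06491404 -0.19700708] 0.21198376226276766 [0.52045665 0.04536188 0.23696067] [-0.28  0.11  1.72  0.23  1.44 -0.56]
grasp pt in sleeve frame: [ 0.01094336 -0.03696501  0.02579914] -14.599295561036593
```

View pics/a4.png

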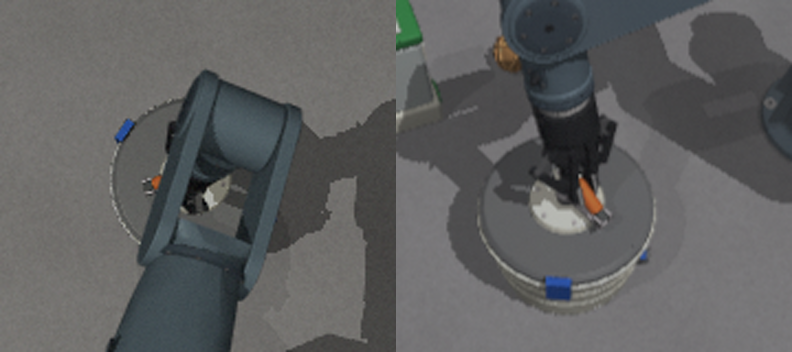

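Lifting well, with low forces. Continuing.

Emit:
apply_moves:
  plan: "0 -0.06 0.06 -0.88 0 0 0; 0 -0.06 0.06 -0.87 -0.01 0.01 0; 0 -0.07 0.06 -0.87 0 0 0; 0 -0.06 0.07 -0.87 0 0 0; 0 -0.06 0.06 -0.88 -0.01 0 0"

```text
time_s: 5.5
eef_pos: [0.5166, 0.0593, 0.2527]
eef_rot: [-0.603, 0.789, 0.096, -0.071]
wrist_force: [0.3, -0.1, 1.5]
opening: 0.216
```

Emit:
apply_moves:
  plan: "0 -0.07 0.06 -0.87 0 0 0; 0.01 -0.06 0.07 -0.87 -0.01 0.01 0; 0 -0.07 0.06 -0.87 0 0 0; 0 -0.06 0.06 -0.88 0 0 0; 0 -0.06 0.07 -0.87 -0.01 0 0"

```text
time_s: 6.0
eef_pos: [0.5113, 0.0803, 0.2596]
eef_rot: [-0.378, 0.918, 0.11, -0.046]
wrist_force: [-1.5, -1.0, 3.6]
opening: 0.208
```

Run:
```python
from plan import *; from look import shot
shot("a5");o=ctrl.get_obs();print(o["wrist_force"],o["torque"],o["opening"],o["eef_pos"],np.round(o["q"],2))
p,R=pose();v=p+R.apply(GP)-(A+.07*u(PHI));print("grasp pt rel hinge: in,up,tang",-v@u(PHI),v[2],v@[np.sin(PHI),-np.cos(PHI),0], np.degrees(np.arcsin(-R.as_matrix()[:,1]@u(PHI))))
```

```text
[-0.69284324 -3.45542115  9.06152446] [-0.96992191 -0.15950089 -0.23681791] 0.2102789989916781 [0.51100142 0.08053774 0.25941331] [ 0.35  0.19  1.75 -0.8   1.39  0.34]
grasp pt rel hinge: in,up,tang -0.0027338877291490093 0.046925293802303064 0.0010489309690277632 45.38006703940173
```

View pics/a5.png

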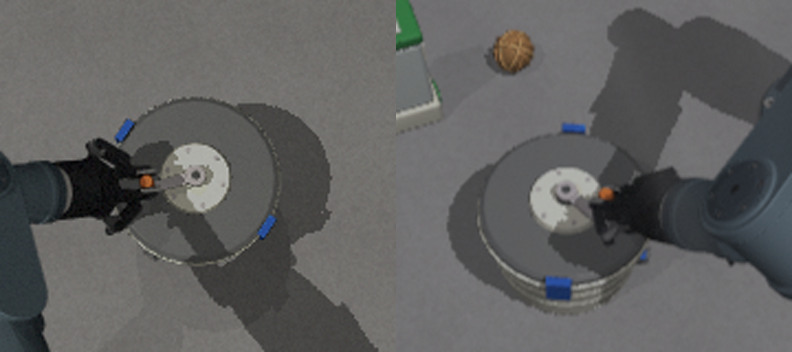

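Run:
```python
from plan import *; from loc import *
im=ctrl.camera("top");r,g,b=[im[...,i].astype(int) for i in range(3)]
m=np.zeros(r.shape,bool);m[150:215,205:290]=1
o=biggest(m&(r-b>60));ys,xs=np.nonzero(o);c=(xs.mean(),ys.mean());print("grip top",c,o.sum(),back("top",c,.278), back("top",c,.265))
w=biggest(m&(np.minimum(np.minimum(r,g),b)>120));h=cv2.convexHull(np.argwhere(w)[:,::-1].astype(np.int32));e=cv2.fitEllipse(h);print(e,back("top",e[0],.187))
cv2.imwrite("pics/z.png",cv2.resize(im[150:215,205:290,::-1],None,fx=9,fy=9,interpolation=0))
p,R=pose()
rows([(p-.0*u(PHI),R)],0)
print(R.inv().apply(u(PHI)*.001)/.05)
im=ctrl.camera("scene");cv2.imwrite("pics/z2.png",cv2.resize(im[150:230,220:320,::-1],None,fx=7,fy=7,interpolation=0))
```

```text
grip top (np.float64(226.24), np.float64(182.2)) 25 [0.50715577 0.07941898 0.278     ] [0.50896132 0.08000085 0.265     ]
((250.41339111328125, 179.29112243652344), (24.7515869140625, 31.269962310791016), 155.21080017089844) [0.52920832 0.00606729 0.187     ]
0 0 0 0 0 0 0; 0 0 0 0 0 0 0; 0 0 0 0 0 0 0; 0 0 0 0 0 0 0; 0 0 0 0 0 0 0
[ 0.0001339  -0.01418958  0.0140939 ]
```

View pics/z.png

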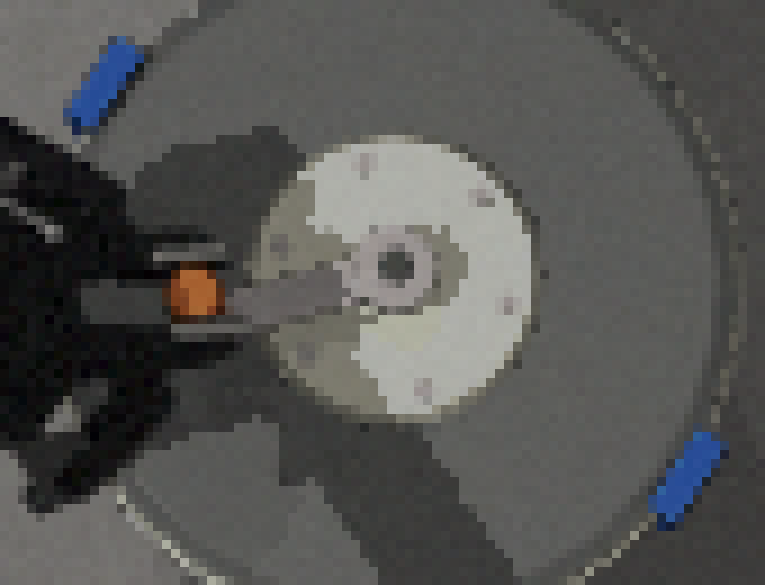

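View pics/z2.png

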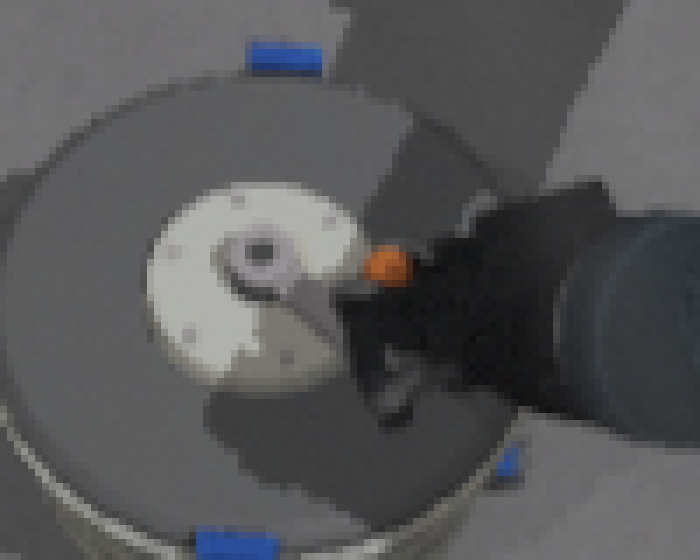

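Run:
```python
from loc import *
def P(c):
    k=ctrl.get_calibration(c);return np.array(k["intrinsics"])@np.c_[k["R"],k["t"]]
def tri(a,b):
    X=cv2.triangulatePoints(P("top"),P("scene"),np.array(a,float).reshape(2,1),np.array(b,float).reshape(2,1));X=(X[:3]/X[3]).ravel();print(X.round(4),proj("top",X)-a,proj("scene",X)-b);return X
t=tri((194/9+205-.5,294/9+150-.5),(386/7+220-.5,266/7+150-.5))
h=tri((397/9+205-.5,265/9+150-.5),(260/7+220-.5,250/7+150-.5))
print(back("top",(397/9+204.5,265/9+149.5),.21),t[:2]-h[:2],np.linalg.norm(t[:2]-h[:2]))
```

```text
[0.5077 0.0802 0.2743] [-0.01621765  0.0184451 ] [-0.04569392 -0.01012969]
[0.5272 0.012  0.2072] [-0.04424934  0.05395603] [-0.12597557 -0.02694267]
[0.52697824 0.01190062 0.21      ] [-0.01949514  0.06815667] 0.07089000267627991
```

Emit:
apply_moves:
  plan: "0 -0.03 0.03 0 0 0 0; 0 -0.03 0.03 0 0 0 0; 0 -0.03 0.03 0 0 0 0; 0 0 0 0 0 0 0; 0 0 0 0 0 0 0"

```text
time_s: 6.7
eef_pos: [0.5099, 0.0822, 0.2593]
eef_rot: [-0.377, 0.919, 0.108, -0.047]
wrist_force: [6.5, -20.4, 2.1]
opening: 0.215
```

```bash
sed -i 's/A=np.array.*;PHI/A=np.array([.5268,.0122,.216]);PHI/' plan.py
cat > st.py <<'E'
from plan import *
def st():
    o=ctrl.get_obs();p,R=pose();g=p+R.apply(GP);v=g-A;f=np.array(o["wrist_force"])
    ph=np.arctan2(v[1],v[0]);r=np.hypot(v[0],v[1]);t=np.array([np.sin(ph),-np.cos(ph),0])
    print("t",round(o["time_s"],2),"g",g.round(4),"r %.4f phi %.1f"%(r,np.degrees(ph)),"F rad %.1f tan %.1f z %.1f"%(f@u(ph),f@t,f[2]),"tq",np.round(o["torque"],2),"tilt %.1f"%np.degrees(np.arccos(-R.as_matrix()[2,1])),"op %.3f"%o["opening"],"q",np.round(o["q"],2))
    return g,ph,r,R
if __name__=="__main__": st()
E
python3 st.py
```

```text
t 6.7 g [0.5091 0.0857 0.2628] r 0.0756 phi 103.5 F rad -21.4 tan 1.5 z 2.1 tq [-2.36 -0.87  0.18] tilt 45.4 op 0.215 q [ 0.35  0.2   1.75 -0.8   1.39  0.35]
```

Emit:
apply_moves:
  plan: "0 0.03 -0.03 0 0 0 0; 0 0.03 -0.03 0 0 0 0; 0 0 0 0 0 0 0; 0 0 0 0 0 0 0; 0 0 0 0 0 0 0"

```text
time_s: 7.2
eef_pos: [0.5106, 0.0809, 0.2593]
eef_rot: [-0.379, 0.918, 0.109, -0.047]
wrist_force: [0.2, -4.0, 7.5]
opening: 0.21
```

```bash
cat > circ.py <<'E'
from st import *
import sys
def circ(phi0,phi1,step,rad=.07,corr=np.zeros(3),R=None):
    """commanded relative translation on circle from phi0 (deg) to phi1 (deg), clockwise"""
    _,R0=pose(); n=int(round(abs(phi1-phi0)/step/5))*5 or 5
    ph=np.radians(np.linspace(phi0,phi1,n+1))
    T=[(rad*(u(a)-u(ph[0]))+corr*(i+1)/n,R0) for i,a in enumerate(ph[1:])]
    rows(T,0,np.zeros(3),R0)
E
python3 st.py; python3 -c "
from circ import *
circ(103.5,103.5-57.3,11.46)"
```

```text
t 7.2 g [0.5097 0.0844 0.2629] r 0.0742 phi 103.3 F rad -4.0 tan -0.7 z 7.5 tq [-0.81 -0.1  -0.08] tilt 45.1 op 0.210 q [ 0.35  0.19  1.75 -0.8   1.39  0.34]
0.28 0.02 -0.02 0 0 0 0; 0.27 0.06 -0.06 0 0 0 0; 0.24 0.09 -0.1 0 0 0 0; 0.21 0.13 -0.12 0 0 0 0; 0.18 0.15 -0.16 0 0 0 0
```

Emit:
apply_moves:
  plan: "0.28 0.02 -0.02 0 0 0 0; 0.27 0.06 -0.06 0 0 0 0; 0.24 0.09 -0.1 0 0 0 0; 0.21 0.13 -0.12 0 0 0 0; 0.18 0.15 -0.16 0 0 0 0"

```text
time_s: 7.7
eef_pos: [0.5764, 0.065, 0.2594]
eef_rot: [-0.38, 0.917, 0.11, -0.046]
wrist_force: [-1.0, 1.8, 7.2]
opening: 0.212
```

```bash
python3 st.py; python3 -c "
from circ import *; from look import shot
shot('b1');st()
circ(103.5-57.3,103.5-57.3*3,11.46)"
```

```text
t 7.7 g [0.5755 0.0685 0.263 ] r 0.0744 phi 49.1 F rad 0.7 tan -2.0 z 7.2 tq [ 0.03  0.21 -0.11] tilt 44.9 op 0.212 q [ 0.28  0.29  1.62 -0.81  1.36  0.28]
t 7.8 g [0.5764 0.0674 0.263 ] r 0.0743 phi 48.1 F rad 3.7 tan 1.3 z 7.5 tq [-0.15 -0.6   0.46] tilt 45.0 op 0.211 q [ 0.28  0.29  1.62 -0.81  1.36  0.28]
0.13 0.18 -0.18 0 0 0 0; 0.07 0.19 -0.19 0 0 0 0; 0.02 0.19 -0.19 0 0 0 0; -0.04 0.2 -0.2 0 0 0 0; -0.09 0.19 -0.19 0 0 0 0
-0.14 0.17 -0.17 0 0 0 0; -0.19 0.14 -0.14 0 0 0 0; -0.22 0.12 -0.12 0 0 0 0; -0.26 0.09 -0.09 0 0 0 0; -0.27 0.04 -0.04 0 0 0 0
```

View pics/b1.png

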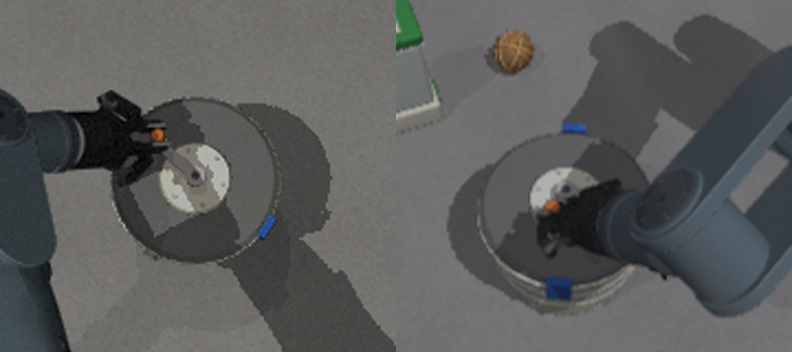

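```bash
cat > circ.py <<'E'
from st import *
def circ(phi0,phi1,step,rad=.072,rad0=.072,corr=(0,0,0)):
    _,R0=pose(); n=int(round(abs(phi1-phi0)/step/5))*5 or 5
    ph=np.radians(np.linspace(phi0,phi1,n+1));corr=np.array(corr,float)
    T=[]
    for i,a in enumerate(ph[1:]):
        k=min(1,(i+1)/4); T.append(((rad0+(rad-rad0)*k)*u(a)-rad0*u(ph[0])+corr*k,R0))
    rows(T,0,np.zeros(3),R0)
E
python3 -c "
from circ import *
circ(103.5-57.3,103.5-57.3*3,11.46,.072,.070,(.0019,-.0006,0))"
```

```text
0.14 0.18 -0.18 0 0 0 0; 0.1 0.19 -0.19 0 0 0 0; 0.03 0.21 -0.21 0 0 0 0; -0.02 0.2 -0.2 0 0 0 0; -0.09 0.19 -0.19 0 0 0 0
-0.15 0.18 -0.18 0 0 0 0; -0.19 0.15 -0.15 0 0 0 0; -0.23 0.12 -0.12 0 0 0 0; -0.26 0.09 -0.09 0 0 0 0; -0.28 0.04 -0.05 0 0 0 0
```

Emit:
apply_moves:
  plan: "0.14 0.18 -0.18 0 0 0 0; 0.1 0.19 -0.19 0 0 0 0; 0.03 0.21 -0.21 0 0 0 0; -0.02 0.2 -0.2 0 0 0 0; -0.09 0.19 -0.19 0 0 0 0"

```text
time_s: 8.3
eef_pos: [0.5987, -0.0004, 0.2592]
eef_rot: [-0.38, 0.917, 0.109, -0.047]
wrist_force: [-6.9, 4.3, 12.2]
opening: 0.211
```

```bash
python3 st.py
```

```text
t 8.3 g [0.5979 0.003  0.2628] r 0.0717 phi -7.4 F rad -7.4 tan -3.4 z 12.2 tq [-0.26  0.9  -0.77] tilt 45.0 op 0.211 q [ 0.17  0.28  1.64 -0.83  1.28  0.2 ]
```

Emit:
apply_moves:
  plan: "-0.15 0.18 -0.18 0 0 0 0; -0.19 0.15 -0.15 0 0 0 0; -0.23 0.12 -0.12 0 0 0 0; -0.26 0.09 -0.09 0 0 0 0; -0.28 0.04 -0.05 0 0 0 0"

```text
time_s: 8.8
eef_pos: [0.5552, -0.0526, 0.2594]
eef_rot: [-0.381, 0.917, 0.11, -0.046]
wrist_force: [-0.9, 7.7, 7.4]
opening: 0.212
```

```bash
python3 st.py; python3 -c "
from circ import *; from look import shot
shot('b2');st()
circ(103.5-57.3*3,103.5-57.3*5,11.46)"
```

```text
t 8.8 g [ 0.5544 -0.0492  0.263 ] r 0.0673 phi -65.8 F rad -7.4 tan -2.3 z 7.4 tq [0.84 0.01 0.17] tilt 44.9 op 0.212 q [ 0.08  0.16  1.79 -0.85  1.2   0.17]
t 8.9 g [ 0.5529 -0.0497  0.2629] r 0.0671 phi -67.1 F rad -6.6 tan 1.7 z 8.0 tq [ 0.26  0.45 -0.3 ] tilt 44.9 op 0.216 q [ 0.08  0.15  1.79 -0.85  1.2   0.17]
-0.29 0.01 -0.01 0 0 0 0; -0.28 -0.03 0.04 0 0 0 0; -0.27 -0.07 0.07 0 0 0 0; -0.24 -0.11 0.11 0 0 0 0; -0.21 -0.14 0.14 0 0 0 0
-0.17 -0.17 0.17 0 0 0 0; -0.11 -0.18 0.18 0 0 0 0; -0.06 -0.2 0.2 0 0 0 0; 0 -0.21 0.21 0 0 0 0; 0.05 -0.2 0.2 0 0 0 0
```

View pics/b2.png

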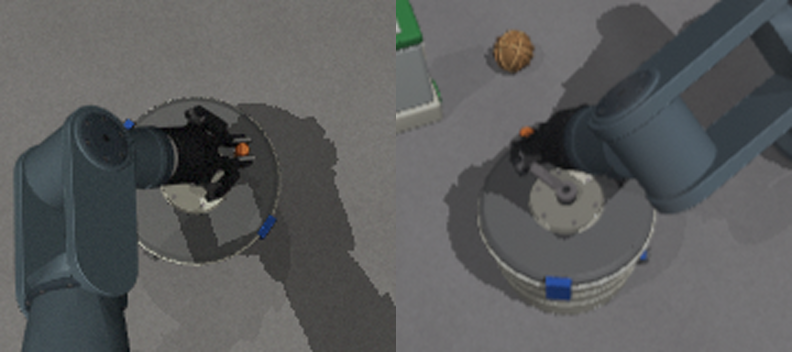

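Outward bias is held at about 7 N, so the grip sits on its stop. Continuing round.

Emit:
apply_moves:
  plan: "-0.29 0.01 -0.01 0 0 0 0; -0.28 -0.03 0.04 0 0 0 0; -0.27 -0.07 0.07 0 0 0 0; -0.24 -0.11 0.11 0 0 0 0; -0.21 -0.14 0.14 0 0 0 0"

```text
time_s: 9.4
eef_pos: [0.4878, -0.044, 0.2594]
eef_rot: [-0.381, 0.917, 0.111, -0.045]
wrist_force: [8.2, 5.7, 4.9]
opening: 0.208
```

```bash
python3 st.py
```

```text
t 9.4 g [ 0.4869 -0.0405  0.263 ] r 0.0661 phi -127.1 F rad -9.5 tan -3.1 z 4.9 tq [ 0.83 -1.07  1.01] tilt 44.9 op 0.208 q [ 0.11  0.02  1.94 -0.85  1.21  0.2 ]
```

Emit:
apply_moves:
  plan: "-0.17 -0.17 0.17 0 0 0 0; -0.11 -0.18 0.18 0 0 0 0; -0.06 -0.2 0.2 0 0 0 0; 0 -0.21 0.21 0 0 0 0; 0.05 -0.2 0.2 0 0 0 0"

```text
time_s: 9.9
eef_pos: [0.4587, 0.0187, 0.2596]
eef_rot: [-0.38, 0.917, 0.112, -0.045]
wrist_force: [15.8, -4.8, -2.1]
opening: 0.209
```

```bash
python3 st.py; python3 -c "
from circ import *
circ(103.5-57.3*5,103.5-57.3*8,11.46)"
```

```text
t 9.9 g [0.4578 0.0221 0.2631] r 0.0697 phi 171.8 F rad -16.3 tan -2.5 z -2.1 tq [ 0.25 -2.07  1.59] tilt 45.0 op 0.209 q [ 0.26  0.02  1.94 -0.82  1.31  0.29]
0.11 -0.19 0.19 0 0 0 0; 0.16 -0.17 0.17 0 0 0 0; 0.21 -0.14 0.14 0 0 0 0; 0.24 -0.11 0.11 0 0 0 0; 0.27 -0.07 0.08 0 0 0 0
0.28 -0.04 0.03 0 0 0 0; 0.29 0.01 0 0 0 0 0; 0.28 0.04 -0.05 0 0 0 0; 0.26 0.09 -0.08 0 0 0 0; 0.23 0.12 -0.12 0 0 0 0
0.2 0.15 -0.15 0 0 0 0; 0.15 0.17 -0.17 0 0 0 0; 0.09 0.19 -0.19 0 0 0 0; 0.05 0.2 -0.2 0 0 0 0; -0.02 0.21 -0.21 0 0 0 0
```

Emit:
apply_moves:
  plan: "0.12 -0.19 0.19 0 0 0 0; 0.17 -0.17 0.17 0 0 0 0; 0.21 -0.14 0.14 0 0 0 0; 0.24 -0.11 0.11 0 0 0 0; 0.27 -0.07 0.08 0 0 0 0"

```text
time_s: 10.4
eef_pos: [0.4949, 0.0754, 0.2593]
eef_rot: [-0.378, 0.918, 0.109, -0.047]
wrist_force: [4.7, -12.6, 6.3]
opening: 0.212
```

```bash
python3 st.py
```

```text
t 10.4 g [0.4941 0.0788 0.2628] r 0.0742 phi 116.1 F rad -13.4 tan -1.3 z 6.3 tq [-1.95 -0.64  0.18] tilt 45.2 op 0.212 q [ 0.35  0.16  1.79 -0.8   1.39  0.35]
```

Emit:
apply_moves:
  plan: "0.28 -0.04 0.03 0 0 0 0; 0.29 0.01 0 0 0 0 0; 0.28 0.04 -0.05 0 0 0 0; 0.26 0.09 -0.08 0 0 0 0; 0.23 0.12 -0.12 0 0 0 0"

```text
time_s: 10.9
eef_pos: [0.5624, 0.0758, 0.2592]
eef_rot: [-0.378, 0.918, 0.108, -0.048]
wrist_force: [-5.8, -7.3, 9.6]
opening: 0.213
```

```bash
python3 st.py; python3 -c "
from look import shot
shot('b3')"
```

```text
t 10.9 g [0.5615 0.0792 0.2628] r 0.0755 phi 62.6 F rad -9.1 tan -1.8 z 9.6 tq [-1.67  0.71 -0.86] tilt 45.2 op 0.213 q [ 0.31  0.28  1.64 -0.8   1.38  0.3 ]
```

View pics/b3.png

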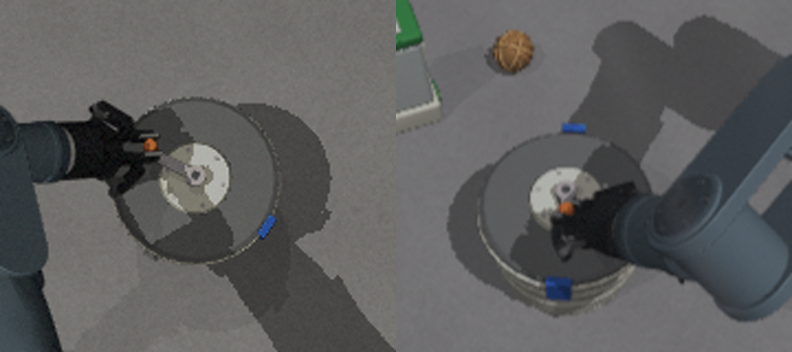

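One turn is done and the forces look good. The lean was least certain over the first 57°, so I'll make four turns in total. That also brings the arm back to its starting direction.

Emit:
apply_moves:
  plan: "0.2 0.15 -0.15 0 0 0 0; 0.15 0.17 -0.17 0 0 0 0; 0.09 0.19 -0.19 0 0 0 0; 0.05 0.2 -0.2 0 0 0 0; -0.02 0.21 -0.21 0 0 0 0"

```text
time_s: 11.5
eef_pos: [0.5999, 0.0187, 0.2592]
eef_rot: [-0.379, 0.918, 0.108, -0.048]
wrist_force: [-10.8, 1.3, 14.1]
opening: 0.214
```

```bash
python3 st.py; python3 -c "
from circ import *
circ(103.5-57.3*8,103.5-1440-7,11.46)"
```

```text
t 11.5 g [0.5991 0.0221 0.2627] r 0.0730 phi 7.8 F rad -10.5 tan -2.7 z 14.1 tq [-0.79  1.32 -1.13] tilt 45.1 op 0.214 q [ 0.2   0.3   1.62 -0.82  1.31  0.22]
-0.07 0.2 -0.2 0 0 0 0; -0.13 0.19 -0.18 0 0 0 0; -0.18 0.16 -0.17 0 0 0 0; -0.22 0.14 -0.13 0 0 0 0; -0.25 0.1 -0.1 0 0 0 0
-0.28 0.06 -0.06 0 0 0 0; -0.29 0.03 -0.02 0 0 0 0; -0.29 -0.02 0.02 0 0 0 0; -0.28 -0.06 0.06 0 0 0 0; -0.25 -0.1 0.1 0 0 0 0
-0.23 -0.14 0.14 0 0 0 0; -0.18 -0.16 0.16 0 0 0 0; -0.12 -0.18 0.19 0 0 0 0; -0.08 -0.2 0.2 0 0 0 0; -0.01 -0.21 0.2 0 0 0 0
0.04 -0.2 0.21 0 0 0 0; 0.1 -0.2 0.19 0 0 0 0; 0.16 -0.17 0.17 0 0 0 0; 0.2 -0.15 0.15 0 0 0 0; 0.24 -0.12 0.12 0 0 0 0
0.27 -0.09 0.08 0 0 0 0; 0.28 -0.04 0.04 0 0 0 0; 0.29 0 0 0 0 0 0; 0.29 0.04 -0.05 0 0 0 0; 0.27 0.08 -0.08 0 0 0 0
0.24 0.12 -0.12 0 0 0 0; 0.2 0.15 -0.15 0 0 0 0; 0.15 0.18 -0.18 0 0 0 0; 0.1 0.19 -0.19 0 0 0 0; 0.04 0.2 -0.2 0 0 0 0
-0.01 0.21 -0.21 0 0 0 0; -0.08 0.2 -0.2 0 0 0 0; -0.13 0.19 -0.18 0 0 0 0; -0.18 0.16 -0.16 0 0 0 0; -0.22 0.13 -0.14 0 0 0 0
-0.25 0.1 -0.09 0 0 0 0; -0.28 0.07 -0.06 0 0 0 0; -0.29 0.02 -0.02 0 0 0 0; -0
[... 452 characters left out ...]
2 0 0 0 0; 0.2 0.15 -0.15 0 0 0 0; 0.15 0.17 -0.17 0 0 0 0; 0.09 0.2 -0.2 0 0 0 0
0.04 0.2 -0.2 0 0 0 0; -0.01 0.21 -0.21 0 0 0 0; -0.08 0.2 -0.2 0 0 0 0; -0.13 0.18 -0.18 0 0 0 0; -0.19 0.17 -0.16 0 0 0 0
-0.22 0.13 -0.13 0 0 0 0; -0.26 0.1 -0.1 0 0 0 0; -0.28 0.06 -0.06 0 0 0 0; -0.29 0.02 -0.01 0 0 0 0; -0.29 -0.03 0.02 0 0 0 0
-0.27 -0.06 0.07 0 0 0 0; -0.26 -0.1 0.1 0 0 0 0; -0.22 -0.14 0.14 0 0 0 0; -0.17 -0.16 0.17 0 0 0 0; -0.12 -0.19 0.18 0 0 0 0
-0.07 -0.2 0.21 0 0 0 0; -0.01 -0.21 0.2 0 0 0 0; 0.05 -0.2 0.2 0 0 0 0; 0.11 -0.2 0.2 0 0 0 0; 0.15 -0.17 0.17 0 0 0 0
0.21 -0.15 0.14 0 0 0 0; 0.24 -0.11 0.12 0 0 0 0; 0.27 -0.08 0.07 0 0 0 0; 0.29 -0.04 0.04 0 0 0 0; 0.29 0 -0.01 0 0 0 0
```

Emit:
apply_moves:
  plan: "-0.07 0.2 -0.2 0 0 0 0; -0.13 0.19 -0.18 0 0 0 0; -0.18 0.16 -0.17 0 0 0 0; -0.22 0.14 -0.13 0 0 0 0; -0.25 0.1 -0.1 0 0 0 0"

```text
time_s: 12.0
eef_pos: [0.5725, -0.0435, 0.2591]
eef_rot: [-0.38, 0.917, 0.11, -0.046]
wrist_force: [-7.4, 13.2, 15.5]
opening: 0.21
```

Emit:
apply_moves:
  plan: "-0.28 0.06 -0.06 0 0 0 0; -0.29 0.03 -0.02 0 0 0 0; -0.29 -0.02 0.02 0 0 0 0; -0.28 -0.06 0.06 0 0 0 0; -0.25 -0.1 0.1 0 0 0 0"

```text
time_s: 12.5
eef_pos: [0.5053, -0.0533, 0.2593]
eef_rot: [-0.38, 0.917, 0.112, -0.045]
wrist_force: [4.9, 7.2, 8.1]
opening: 0.215
```

Emit:
apply_moves:
  plan: "-0.23 -0.14 0.14 0 0 0 0; -0.18 -0.16 0.16 0 0 0 0; -0.12 -0.18 0.19 0 0 0 0; -0.08 -0.2 0.2 0 0 0 0; -0.01 -0.21 0.2 0 0 0 0"

```text
time_s: 13.0
eef_pos: [0.4601, 0.0001, 0.2594]
eef_rot: [-0.38, 0.917, 0.111, -0.045]
wrist_force: [8.0, -1.2, 4.6]
opening: 0.21
```

Emit:
apply_moves:
  plan: "0.04 -0.2 0.21 0 0 0 0; 0.1 -0.2 0.19 0 0 0 0; 0.16 -0.17 0.17 0 0 0 0; 0.2 -0.15 0.15 0 0 0 0; 0.24 -0.12 0.12 0 0 0 0"

```text
time_s: 13.5
eef_pos: [0.4818, 0.0657, 0.2593]
eef_rot: [-0.378, 0.918, 0.11, -0.046]
wrist_force: [5.9, -10.0, 6.3]
opening: 0.209
```

```bash
python3 st.py
```

```text
t 13.5 g [0.481  0.0692 0.2628] r 0.0731 phi 128.8 F rad -11.4 tan -1.7 z 6.3 tq [-1.58 -0.9   0.36] tilt 45.2 op 0.209 q [ 0.34  0.12  1.83 -0.8   1.37  0.34]
```

Emit:
apply_moves:
  plan: "0.27 -0.09 0.08 0 0 0 0; 0.28 -0.04 0.04 0 0 0 0; 0.29 0 0 0 0 0 0; 0.29 0.04 -0.05 0 0 0 0; 0.27 0.08 -0.08 0 0 0 0"

```text
time_s: 14.0
eef_pos: [0.5484, 0.0813, 0.2592]
eef_rot: [-0.378, 0.918, 0.108, -0.047]
wrist_force: [-5.3, -8.5, 9.7]
opening: 0.211
```

Emit:
apply_moves:
  plan: "0.24 0.12 -0.12 0 0 0 0; 0.2 0.15 -0.15 0 0 0 0; 0.15 0.18 -0.18 0 0 0 0; 0.1 0.19 -0.19 0 0 0 0; 0.04 0.2 -0.2 0 0 0 0"

```text
time_s: 14.5
eef_pos: [0.5974, 0.0325, 0.2592]
eef_rot: [-0.379, 0.918, 0.108, -0.047]
wrist_force: [-9.1, 0.5, 12.8]
opening: 0.213
```

Emit:
apply_moves:
  plan: "-0.01 0.21 -0.21 0 0 0 0; -0.08 0.2 -0.2 0 0 0 0; -0.13 0.19 -0.18 0 0 0 0; -0.18 0.16 -0.16 0 0 0 0; -0.22 0.13 -0.14 0 0 0 0"

```text
time_s: 15.0
eef_pos: [0.5821, -0.0345, 0.2591]
eef_rot: [-0.38, 0.917, 0.109, -0.047]
wrist_force: [-8.7, 10.5, 14.1]
opening: 0.213
```

Emit:
apply_moves:
  plan: "-0.25 0.1 -0.09 0 0 0 0; -0.28 0.07 -0.06 0 0 0 0; -0.29 0.02 -0.02 0 0 0 0; -0.29 -0.03 0.02 0 0 0 0; -0.28 -0.06 0.07 0 0 0 0"

```text
time_s: 15.5
eef_pos: [0.5183, -0.0567, 0.2593]
eef_rot: [-0.38, 0.917, 0.112, -0.045]
wrist_force: [3.4, 7.6, 10.0]
opening: 0.215
```

Emit:
apply_moves:
  plan: "-0.26 -0.1 0.1 0 0 0 0; -0.22 -0.13 0.13 0 0 0 0; -0.17 -0.17 0.17 0 0 0 0; -0.13 -0.18 0.19 0 0 0 0; -0.07 -0.2 0.2 0 0 0 0"

```text
time_s: 16.0
eef_pos: [0.464, -0.0133, 0.2593]
eef_rot: [-0.379, 0.917, 0.111, -0.045]
wrist_force: [6.6, 0.2, 6.8]
opening: 0.214
```

```bash
python3 st.py; python3 -c "
from look import shot
shot('b4')"
```

```text
t 16.0 g [ 0.4632 -0.0098  0.2629] r 0.0673 phi -160.9 F rad -6.3 tan -2.0 z 6.8 tq [-0.22 -1.18  0.88] tilt 45.1 op 0.214 q [ 0.19 -0.    1.97 -0.84  1.26  0.25]
```

View pics/b4.png

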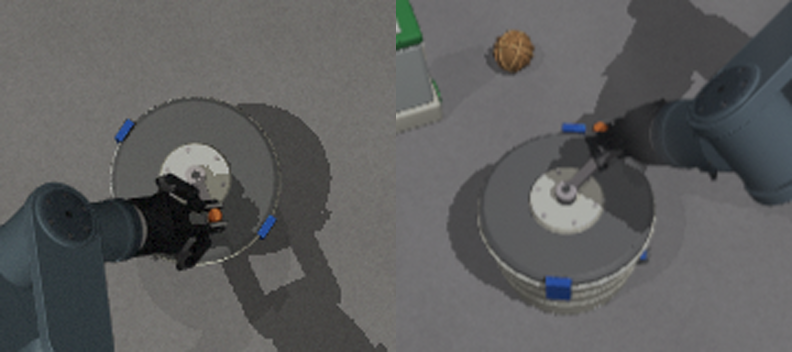

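Emit:
apply_moves:
  plan: "-0.01 -0.21 0.2 0 0 0 0; 0.05 -0.2 0.2 0 0 0 0; 0.1 -0.2 0.2 0 0 0 0; 0.16 -0.17 0.17 0 0 0 0; 0.2 -0.15 0.15 0 0 0 0"

```text
time_s: 16.6
eef_pos: [0.4727, 0.0557, 0.2593]
eef_rot: [-0.379, 0.918, 0.11, -0.046]
wrist_force: [7.7, -10.0, 5.1]
opening: 0.212
```

Emit:
apply_moves:
  plan: "0.24 -0.12 0.11 0 0 0 0; 0.27 -0.08 0.08 0 0 0 0; 0.29 -0.04 0.04 0 0 0 0; 0.29 0 -0.01 0 0 0 0; 0.28 0.05 -0.04 0 0 0 0"

```text
time_s: 17.1
eef_pos: [0.5349, 0.0836, 0.2592]
eef_rot: [-0.378, 0.918, 0.108, -0.047]
wrist_force: [-2.8, -6.4, 11.2]
opening: 0.212
```

Emit:
apply_moves:
  plan: "0.27 0.08 -0.09 0 0 0 0; 0.24 0.12 -0.12 0 0 0 0; 0.2 0.15 -0.15 0 0 0 0; 0.15 0.17 -0.17 0 0 0 0; 0.09 0.2 -0.2 0 0 0 0"

```text
time_s: 17.6
eef_pos: [0.5924, 0.045, 0.2592]
eef_rot: [-0.379, 0.918, 0.108, -0.048]
wrist_force: [-8.6, -1.8, 11.9]
opening: 0.215
```

Emit:
apply_moves:
  plan: "0.04 0.2 -0.2 0 0 0 0; -0.01 0.21 -0.21 0 0 0 0; -0.08 0.2 -0.2 0 0 0 0; -0.13 0.18 -0.18 0 0 0 0; -0.19 0.17 -0.16 0 0 0 0"

```text
time_s: 18.1
eef_pos: [0.5901, -0.0239, 0.259]
eef_rot: [-0.38, 0.917, 0.108, -0.047]
wrist_force: [-11.4, 9.5, 17.0]
opening: 0.21
```

```bash
python3 st.py
```

```text
t 18.1 g [ 0.5892 -0.0205  0.2626] r 0.0705 phi -27.6 F rad -14.5 tan -3.1 z 17.0 tq [-0.02  1.32 -0.99] tilt 45.0 op 0.210 q [ 0.13  0.25  1.68 -0.84  1.25  0.18]
```

Emit:
apply_moves:
  plan: "-0.22 0.13 -0.13 0 0 0 0; -0.26 0.1 -0.1 0 0 0 0; -0.28 0.06 -0.06 0 0 0 0; -0.29 0.02 -0.01 0 0 0 0; -0.29 -0.03 0.02 0 0 0 0"

```text
time_s: 18.6
eef_pos: [0.5318, -0.0577, 0.2593]
eef_rot: [-0.381, 0.917, 0.112, -0.045]
wrist_force: [1.3, 9.9, 8.8]
opening: 0.214
```

Emit:
apply_moves:
  plan: "-0.27 -0.06 0.07 0 0 0 0; -0.26 -0.1 0.1 0 0 0 0; -0.22 -0.14 0.14 0 0 0 0; -0.17 -0.16 0.17 0 0 0 0; -0.12 -0.19 0.18 0 0 0 0"

```text
time_s: 19.1
eef_pos: [0.4706, -0.0257, 0.2594]
eef_rot: [-0.38, 0.917, 0.111, -0.045]
wrist_force: [7.2, 1.4, 6.0]
opening: 0.214
```

Emit:
apply_moves:
  plan: "-0.07 -0.2 0.21 0 0 0 0; -0.01 -0.21 0.2 0 0 0 0; 0.05 -0.2 0.2 0 0 0 0; 0.11 -0.2 0.2 0 0 0 0; 0.15 -0.17 0.17 0 0 0 0"

```text
time_s: 19.6
eef_pos: [0.4657, 0.0441, 0.2594]
eef_rot: [-0.379, 0.918, 0.111, -0.045]
wrist_force: [10.2, -8.2, 3.7]
opening: 0.208
```

Emit:
apply_moves:
  plan: "0.21 -0.15 0.14 0 0 0 0; 0.24 -0.11 0.12 0 0 0 0; 0.27 -0.08 0.07 0 0 0 0; 0.29 -0.04 0.04 0 0 0 0; 0.29 0 -0.01 0 0 0 0"

```text
time_s: 20.1
eef_pos: [0.521, 0.0835, 0.2593]
eef_rot: [-0.378, 0.918, 0.109, -0.047]
wrist_force: [-1.2, -10.7, 8.3]
opening: 0.209
```

```bash
python3 st.py; python3 -c "
from look import shot
shot('b5')"; python3 st.py
```

```text
t 20.1 g [0.5202 0.0869 0.2628] r 0.0750 phi 95.0 F rad -10.6 tan -2.2 z 8.3 tq [-1.69  0.05 -0.36] tilt 45.2 op 0.209 q [ 0.35  0.22  1.72 -0.8   1.39  0.34]
t 20.2 g [0.5216 0.0869 0.2628] r 0.0749 phi 93.9 F rad -6.2 tan 1.4 z 8.1 tq [-1.28 -0.44  0.09] tilt 45.2 op 0.215 q [ 0.35  0.22  1.72 -0.8   1.39  0.34]
```

View pics/b5.png

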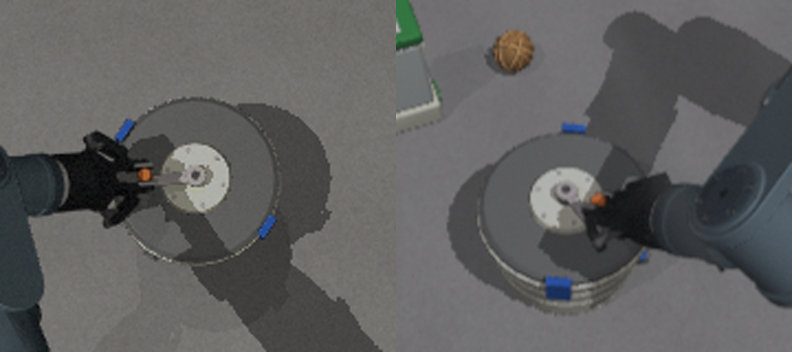

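Four turns are done, with the arm at about 94°. Next: yaw the hand to line up with the arm (the sleeve spins), then fold by the reverse arc.

```bash
python3 -c "
from st import *
p,R=pose();S=p+R.apply([0,.001,0]);d=np.radians(93.5-103.4)
print(S)
T=[]
for i in range(1,6):
    Q=Ro.from_rotvec([0,0,d*i/5]);T.append((S+Q.apply(p-S),Q*R))
rows(T,0)"
```

```text
[0.5226371  0.08274583 0.25859334]
0 0 0 0 0.2 0.2 0; 0 0 0 0 0.21 0.21 0; 0 0 0 0 0.2 0.2 0; 0 0 0 0 0.2 0.21 0; 0 0 0 0 0.21 0.2 0
```

Emit:
apply_moves:
  plan: "0 0 0 0 0.2 0.2 0; 0 0 0 0 0.21 0.21 0; 0 0 0 0 0.2 0.2 0; 0 0 0 0 0.2 0.21 0; 0 0 0 0 0.21 0.2 0"

```text
time_s: 20.7
eef_pos: [0.5211, 0.0833, 0.2593]
eef_rot: [-0.381, 0.924, 0.029, -0.013]
wrist_force: [1.2, -7.6, 7.5]
opening: 0.213
```

```bash
python3 -c "
from st import *
st()
p,R=pose();S=p+R.apply([0,.001,0]);M=R.as_matrix();print(S,'jaw yaw',np.degrees(np.arctan2(M[1,0],M[0,0]))+90)
ph=np.arctan2(M[1,0],M[0,0])+np.pi/2
H=np.array([S[0],S[1],.216]);ax=np.cross(-u(ph),[0,0,1.])
T=[]
for i in range(1,16):
    Q=Ro.from_rotvec(-ax*np.radians(6.1)*i);T.append((H+Q.apply(p-H),Q*R))
rows(T,0)"
```

```text
t 20.7 g [0.5209 0.0868 0.2628] r 0.0749 phi 94.5 F rad -7.6 tan 0.6 z 7.5 tq [-1.3  -0.23  0.09] tilt 45.2 op 0.213 q [ 0.33  0.29  1.63 -0.75  1.51  0.43]
[0.52112486 0.08259107 0.25861907] jaw yaw 93.62333860972203
0 0.07 -0.06 0.89 0 0 0; 0 0.07 -0.06 0.88 0 0 0; 0 0.06 -0.07 0.89 -0.01 0 0; 0 0.07 -0.06 0.89 0 -0.01 0; 0 0.07 -0.06 0.89 0 0 0
0 0.07 -0.06 0.88 0 0 0; 0 0.06 -0.07 0.89 0 0 0; 0 0.07 -0.06 0.89 -0.01 0 0; 0 0.07 -0.06 0.88 0 -0.01 0; 0 0.07 -0.06 0.89 0 0 0
0 0.06 -0.07 0.89 0 0 0; 0 0.07 -0.06 0.89 0 0 0; 0 0.07 -0.06 0.88 0 0 0; 0 0.07 -0.07 0.89 -0.01 0 0; 0 0.07 -0.06 0.89 0 -0.01 0
```

Emit:
apply_moves:
  plan: "0 0.07 -0.06 0.89 0 0 0; 0 0.07 -0.06 0.88 0 0 0; 0 0.06 -0.07 0.89 -0.01 0 0; 0 0.07 -0.06 0.89 0 -0.01 0; 0 0.07 -0.06 0.89 0 0 0"

```text
time_s: 21.2
eef_pos: [0.5229, 0.0616, 0.2531]
eef_rot: [-0.613, 0.789, 0.027, -0.021]
wrist_force: [0.6, -6.5, -0.6]
opening: 0.215
```

Emit:
apply_moves:
  plan: "0 0.07 -0.06 0.88 0 0 0; 0 0.06 -0.07 0.89 0 0 0; 0 0.07 -0.06 0.89 -0.01 0 0; 0 0.07 -0.06 0.88 0 -0.01 0; 0 0.07 -0.06 0.89 0 0 0"

```text
time_s: 21.7
eef_pos: [0.5247, 0.0459, 0.2365]
eef_rot: [0.799, -0.6, -0.022, 0.027]
wrist_force: [5.7, -1.8, -4.5]
opening: 0.211
```

```bash
python3 st.py; python3 -c "
from look import shot
shot('c1')"
```

```text
t 21.7 g [0.5248 0.0445 0.2413] r 0.0324 phi 93.5 F rad -2.2 tan 5.6 z -4.5 tq [-0.7  -0.68  0.04] tilt 16.2 op 0.211 q [-0.3   0.1   1.74  0.27  1.41 -0.42]
```

View pics/c1.png

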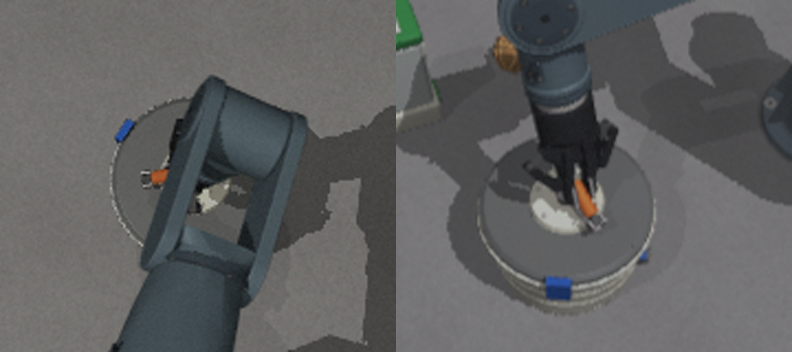

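Emit:
apply_moves:
  plan: "0 0.06 -0.07 0.89 0 0 0; 0 0.07 -0.06 0.89 0 0 0; 0 0.07 -0.06 0.88 0 0 0; 0 0.07 -0.07 0.89 -0.01 0 0; 0 0.07 -0.06 0.89 0 -0.01 0"

```text
time_s: 22.3
eef_pos: [0.5254, 0.0409, 0.2139]
eef_rot: [0.929, -0.367, -0.015, 0.031]
wrist_force: [6.2, 6.0, -1.4]
opening: 0.212
```

```bash
python3 st.py; python3 -c "
from look import shot
shot('c2')"; python3 st.py
```

```text
t 22.3 g [0.5256 0.0373 0.2173] r 0.0251 phi 92.7 F rad 5.7 tan 6.5 z -1.4 tq [-0.15 -0.8  -0.52] tilt 46.8 op 0.212 q [-0.54  0.31  1.72  0.65  1.63 -0.74]
t 22.4 g [0.5255 0.0372 0.2169] r 0.0251 phi 93.1 F rad 5.2 tan 8.1 z 4.5 tq [ 0.48 -0.82 -0.56] tilt 47.1 op 0.210 q [-0.54  0.32  1.72  0.65  1.64 -0.74]
```

View pics/c2.png

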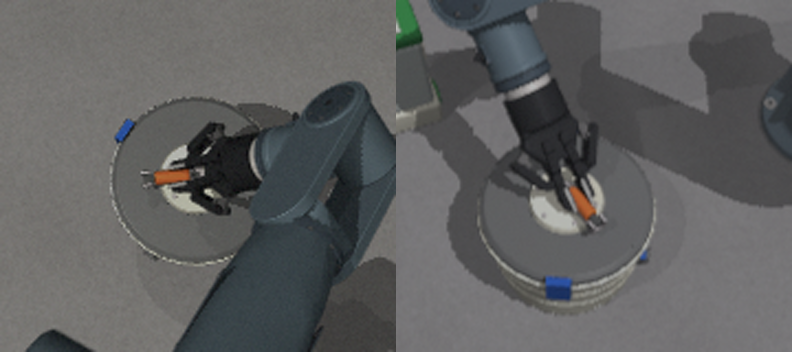

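Emit:
apply_moves:
  plan: "0 0.03 -0.03 0 0 0 0; 0 0.03 -0.03 0 0 0 0; 0 0.02 -0.02 0 0 0 0; 0 0 0 0 0 0 0; 0 0 0 0 0 0 0"

```text
time_s: 22.9
eef_pos: [0.5264, 0.0412, 0.2124]
eef_rot: [0.929, -0.368, -0.017, 0.031]
wrist_force: [3.0, -1.7, 20.2]
opening: 0.209
```

```bash
python3 st.py
```

```text
t 22.9 g [0.5266 0.0375 0.2158] r 0.0253 phi 90.5 F rad -1.7 tan 3.0 z 20.2 tq [ 1.9  -0.12 -0.17] tilt 46.8 op 0.209 q [-0.53  0.32  1.72  0.65  1.63 -0.75]
```

Emit:
apply_moves:
  plan: "0 -0.03 0.03 0 0 0 0; 0 -0.02 0.02 0 0 0 0; 0 0 0 0 0 0 0.55; 0 0 0 0 0 0 0.55; 0 0 0 0 0 0 0.55"

```text
time_s: 23.4
eef_pos: [0.5232, 0.0417, 0.2108]
eef_rot: [0.929, -0.37, -0.013, 0.033]
wrist_force: [0.5, -0.7, -0.7]
opening: 0.545
```

Emit:
apply_moves:
  plan: "0 0 0 0 0 0 0.55; 0 -0.2 0 0 0 0 0.55; 0 -0.4 0 0 0 0 0.55; 0 -0.6 0 0 0 0 0.55; 0 -0.6 0 0 0 0 0.55"

```text
time_s: 23.9
eef_pos: [0.528, -0.0241, 0.2739]
eef_rot: [0.928, -0.37, -0.013, 0.033]
wrist_force: [0.3, -0.4, -0.0]
opening: 0.55
```

```bash
python3 st.py; python3 -c "
from look import shot
shot('c3')"
```

```text
t 23.9 g [ 0.5282 -0.0278  0.2773] r 0.0400 phi -87.9 F rad 0.4 tan -0.3 z -0.0 tq [-0.31 -0.02 -0.03] tilt 46.5 op 0.550 q [-0.62  0.29  1.61  0.61  1.79 -0.73]
```

View pics/c3.png

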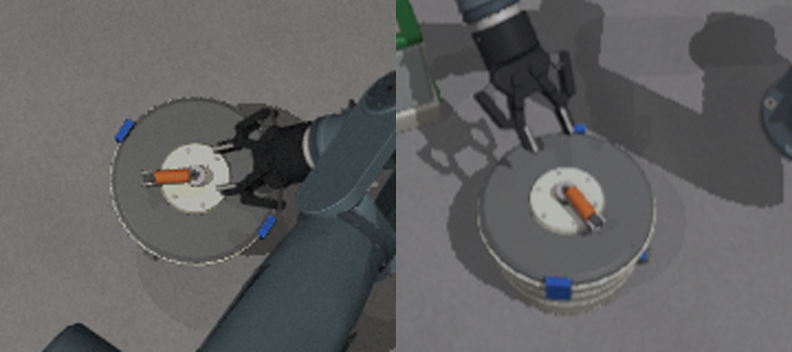

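Run:
```python
from loc import *
def P(c):
    k=ctrl.get_calibration(c);return np.array(k["intrinsics"])@np.c_[k["R"],k["t"]]
def meas(g):
    out={}
    for c,roi in(("top",(140,225,205,295)),("scene",(155,245,212,305))):
        im=g(c).astype(int);b,r=im[...,0],im[...,2]
        M=np.zeros(b.shape,bool);M[roi[0]:roi[1],roi[2]:roi[3]]=1
        o=biggest(M&(r-b>70));ys,xs=np.nonzero(o);out[c]=np.array([xs.mean(),ys.mean()])
        W=np.array([back(c,q,.216)[:2] for q in np.c_[xs,ys]]);v=np.linalg.svd(W-W.mean(0))[2]
        print(c,o.sum(),out[c],back(c,out[c],.216).round(4),"len",np.ptp(W@v[0]).round(4))
    X=cv2.triangulatePoints(P("top"),P("scene"),out["top"].reshape(2,1),out["scene"].reshape(2,1));print((X[:3]/X[3]).ravel())
meas(lambda c:cv2.imread(f"pics/{c}0.png"))
new={c:ctrl.camera(c)[:,:,::-1] for c in("top","scene")}
meas(lambda c:new[c])
cv2.imwrite("pics/d.png",np.hstack([cv2.resize(new["scene"][160:230,225:305],None,fx=5,fy=5,interpolation=2),cv2.resize(cv2.imread("pics/scene0.png")[160:230,225:305],None,fx=5,fy=5,interpolation=2)]))
```

```text
top 87 [238.10344828 181.36781609] [0.5184 0.0449 0.216 ] len 0.048
scene 87 [264.71264368 190.63218391] [0.5181 0.0453 0.216 ] len 0.0502
[0.51830025 0.04505618 0.21583349]
top 86 [237.91860465 179.53488372] [0.5242 0.0455 0.216 ] len 0.0474
scene 86 [263.3255814  191.60465116] [0.5234 0.0462 0.216 ] len 0.0518
[0.52391221 0.04579419 0.21606784]
```

View pics/d.png

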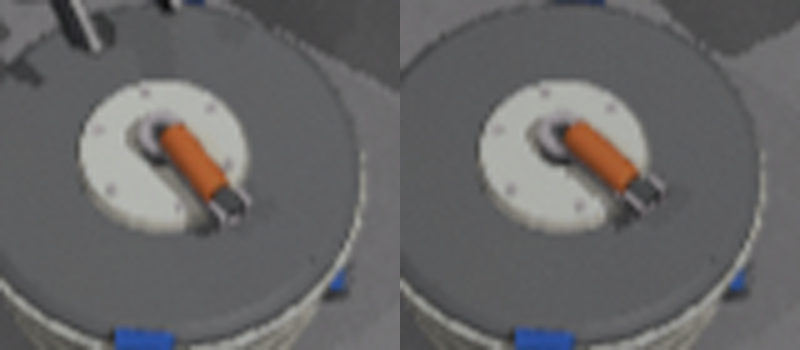

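The grip is flat: its middle triangulates at z 0.216, the same as at the start, and the hand was still pressing down when it let go. I'll back off a little more and check the bystanders.

Emit:
apply_moves:
  plan: "0 -0.4 0.2 0 0 0 0.55; 0 -0.4 0.2 0 0 0 0.55; 0 -0.3 0.2 0 0 0 0.55; 0 0 0 0 0 0 0.55; 0 0 0 0 0 0 0.55"

```text
time_s: 24.6
eef_pos: [0.5292, -0.0417, 0.3313]
eef_rot: [0.928, -0.37, -0.013, 0.034]
wrist_force: [0.2, -0.2, -0.4]
opening: 0.553
```

Run:
```python
from st import *; import cv2
st()
for c in("top","scene"):
    im=ctrl.camera(c)[:,:,::-1];cv2.imwrite(f"pics/e_{c}.png",im)
    for t in("dispenser_mid","ball_mid","bowl_mid","brush_mid"):
        r=ctrl.recognise(c,t);print(c,t,[np.round(a["point"],3).tolist() for a in r[:1]])
```

```text
t 24.6 g [ 0.5294 -0.0453  0.3348] r 0.0576 phi -87.4 F rad 0.2 tan -0.2 z -0.4 tq [-0.31 -0.02  0.01] tilt 46.6 op 0.553 q [-0.65  0.26  1.53  0.61  1.9  -0.68]
top dispenser_mid [[0.642, -0.408, 0.223]]
top ball_mid [[0.412, -0.379, 0.065]]
top bowl_mid [[0.419, 0.437, 0.019]]
top brush_mid [[0.711, 0.404, 0.034]]
scene dispenser_mid [[0.634, -0.344, 0.165]]
scene ball_mid []
scene bowl_mid [[0.408, 0.426, 0.018]]
scene brush_mid [[0.718, 0.409, 0.035]]
```

View pics/e_scene.png

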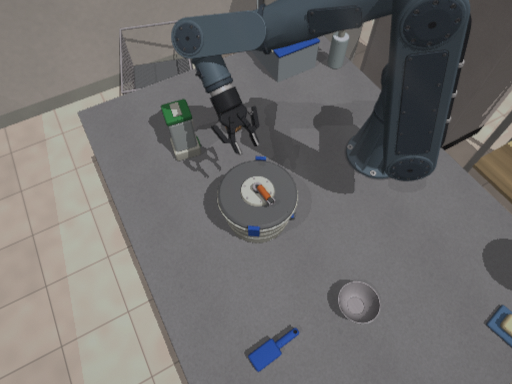

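The scene view has the dispenser at (178,112), the bowl at (358,302) and the brush at (272,350), all unchanged. The ball is partly hidden behind the hand here. Handing in.

```bash
python3 -c "
from bench import ctrl
print(ctrl.hand_in())"
```

```text
the job is handed in; nothing more can be done
None
```

The stir is done and handed in at about 25 s: I swung the grip up to its stop, turned the crank about four turns clockwise with it upright, folded it flat and let go.

**Upright:** pushing outward at the stop gave about 21 N back, so the grip was against its stop before turning. Over the first 57° of turning it may have been pulled slightly inward, by about 4 N. That is why I made four turns instead of three. In every later check it was held outward against the stop with about 6–16 N.

**Folded:** the hand was still pressing the grip down when it opened. The grip's middle measures 216 mm above the shelf, the same as before the job. The gripper is clear and the wrist force is about zero.

**Bystanders:**
- **Bowl and brush:** both cameras put them within about 3 mm of where they were.
- **Dispenser:** the scene camera shows it unmoved. The top-camera reading disagreed by about 5 cm; the arm may have been covering part of it in that view, but I did not check that picture.
- **Ball:** the top camera agrees to within about 1 cm. The scene camera did not find it, as the hand partly hid it.

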